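# Travel check of a sprung mirror mount with its tell-tale rider

### The job

Check the travel of the sprung mirror mount using the fingertips only to push and press. First push the black tell-tale rider on the scale plate down from its old reading until it rests on the pointer arm; then press the sprung corner of the tilt plate down, on its round steel pad, until the pointer arm has carried the rider up level with the setting index, and let the plate spring back home so that the rider stays behind as the record. Keep off the mirror and the pointer arm, do not pull the rider up with the fingers, and leave the index and the things lying around where they are.

Things in the scene. Friction and masses are not known exactly. Their poses are not given: they have to be found in the camera images.
- mount: mirror mount, fixed to the surface: grey cross-shaped base 10 mm thick, 160 mm along its x, 262 mm along its y (-85 to +177 mm). Origin: underside, below the mirror; z up, x away from the robot, y from the sprung corner (y -70 mm) to the scale plate. Square tilt plate 100 x 100 x 10 mm, top 50 mm above the surface, turned 45 degrees to the base; brass thumbscrews on its x corners, 66 mm high
- tilt_plate (a joint): tilt of the plate, rad, about the line along the mount's x, 38 mm above the surface: 0 = home (level, held by the spring), grows as the sprung -y corner sinks and the pointer arm at the +y corner rises; stop at 0.26. Pressing the pad takes about 4 N to start and 9 to 13 N at the index; released, it springs back to 0
- press_pad (a point): centre of the top of the round steel pad (24 mm across, 6.5 mm high) on the sprung corner, at mount x 0, y -55 mm, 56.5 mm above the surface when home. Press here, straight down; it sinks 0.42 mm for each 1 mm that the pointer arm rises under the rider. The mirror's ring begins 26 mm from this point
- mirror_centre (a point): centre of the face of the round mirror in its dark ring (58 mm across, 8 mm above the plate) in the middle of the tilt plate; not to be touched
- pointer_tip (a point): top of the thin steel pointer arm (4.4 mm thick) below the rider, 130 mm from the tilt axis; it rises as the pad is pressed and pushes the rider up once it meets it. Not to be touched
- scale_top (a point): middle of the top edge, at the face, of the upright aluminium scale plate (60 mm wide along the mount's y, 6 mm thick, top 116 mm above the surface, lined every 5 mm); its face looks to the mount's -x
- rider (a joint): height of the tell-tale rider above its home, m: 0 = home, resting on the pointer arm of the level plate; grows upward to 0.044. It slides with about 1 N of friction and stays where it is left; at the start it stands at an old reading above the index
- rider_top (a point): centre of the top of the rider's black flat thumb ledge, 30 mm (mount x) by 24 mm (mount y), 5 mm thick, standing out from the scale plate at mount x -7, y 130 mm. The face of the scale plate is 19 mm behind this point, the ledge's front edge 14 mm in front. Push straight down here; 63.5 mm above the surface when home
- rider_nib (a point): tip of the rider's small black nib, which points along +y of the mount at the index
- index (a joint): height of the setting index, m, on the same zero as the rider: they are level when both joints read the same
- index_nib (a point): tip of the nib of the setting index, a small steel block (13 x 12 mm) with a brass screw, clamped in the outer slot of the scale plate; the nib points along -y of the mount at the rider's nib, 1 mm from it when level. The block stands 7 mm (screw 10 mm) out from the scale plate. Not to be moved
- lens_cap: black round cap of the mirror, 83 mm across and 10 mm high, lying in front of the mount; origin under its centre; bystander, leave alone
- hex_key: L-shaped hex key, 82 x 33 mm, 5 mm thick, lying in front of the mount; origin under its middle; bystander, leave alone
- v_block_1: steel V-block, 33 x 40 x 34 mm high, behind the mount; origin under its centre; bystander, leave alone
- v_block_2: steel V-block, 33 x 40 x 34 mm high, behind the mount; origin under its centre; bystander, leave alone
- housing_18: turned aluminium housing, 46 mm across and 38 mm high, standing beyond the sprung corner; origin under its centre; bystander, leave alone
- gauge_block_3: small steel gauge block lying flat, 35 x 20 x 9 mm high, in front of the scale plate; origin under its centre; bystander, leave alone
- key_steel: parallel key, 32 x 8 x 8 mm, lying in front of the mount; origin under its centre; bystander, leave alone

How it is judged:
On the way, in this order (a step that is already met when the one before it is completed fails the run):
1. the rider is pushed down home onto the pointer arm, the plate level (value of joint rider below 0.003 m and value of joint tilt_plate below 0.012 rad), for 0.1 s.
2. a fingertip presses the sprung corner and the pointer arm has carried the rider level with the index (within 4 mm) (contact force between the fingers and tilt_plate above 1 N and z of rider_nib in the frame of index_nib between -0.004 and 0.004 m and z of pointer_tip in the frame of rider_nib above -0.012 m and value of joint tilt_plate above 0.06 rad), for 0.1 s.
At the end, for the whole second after the job is handed in: the rider stands at rest with its nib level with the index nib within 4 mm, and the tilt plate is back home (within 0.012 rad of level) (z of rider_nib in the frame of index_nib between -0.004 and 0.004 m and value of joint tilt_plate below 0.012 rad and velocity of joint rider between -0.005 and 0.005 m/s); the robot touches nothing.
It fails at once if the mirror was touched (contact force between any of the arm, the fingers and tilt_plate_c0 above 0.5 N or contact force between any of the arm, the fingers and tilt_plate_c1 above 0.5 N).
It fails at once if the pointer arm was pushed (contact force between any of the arm, the fingers and tilt_plate_c2 above 0.5 N or contact force between any of the arm, the fingers and tilt_plate_c4 above 0.5 N or contact force between any of the arm, the fingers and tilt_plate_c5 above 0.5 N or contact force between any of the arm, the fingers and tilt_plate_c6 above 0.5 N).
It fails at once if the rider was pulled or pushed up by the fingers (contact force between the fingers and rider above 0.5 N and value of joint rider above 0.005 m and velocity of joint rider above 0.01 m/s).
It fails at once if the setting index was shifted (distance of index_nib from where it was at the start of the episode above 0.003 m).
It fails at once if a thing lying around was moved or lifted (distance of any of lens_cap, hex_key, v_block_1, v_block_2, housing_18, gauge_block_3, key_steel from where it was at the start of the episode above 0.015 m).
It also fails if it takes over 48 s, if anything falls off the work surface, if the arm or the gripper's body presses on something with over 40 N, if the wrist force passes 120 N, or if a joint passes its speed limit or range.

### The arm

A 6-joint arm with a two-finger parallel gripper is mounted at the origin on a cart in front of the work surface, level with it; the furniture and walls round the work are solid. World frame = base frame: x ahead of the robot, y to its left, z up, the work surface at z = 0. Lengths are in m, angles in rad, forces in N, time in s.
With the tool pointing down it reaches from about 0.25 to 0.8 m from the base axis. Payload 3.9 kg.
Tool frame: the origin (TCP) lies at the very end of the fingers, on their centre line; the grasp point (between the pads) lies r.hold_point_z behind it (r.hold_point_z is the distance from the TCP to the grasp point, in m); z points along the fingers, y is the line along which they close (so a half turn about z gives the same grasp; the last joint's range is limited). The gripper opens to 85 mm and grips with 20 to 120 N. Pads are 22 mm wide; open, the fingers measure 114 mm over their backs; the gripper's body (76 mm by 85 mm) begins 54 mm behind the grasp point. The pads swing forward as they close: fully open they stand 13 mm farther back than shut.
Start: joints at [-1.188, 0.26, -0.138, 1.173, 0, 1.571], TCP at [0.196, -0.487, 0.231] pointing down, gripper open.
Joint ranges: [-2.78, 2.78], [-0.83, 1.72], [-1.28, 1.37], [-1.9, 2.12], [-1.57, 1.48], [-3.14, 3.14]. Speed limits (rad/s): [2.57, 2.57, 3.14, 3.14, 3.14, 3.14].

### API

Orientations are given as a unit quaternion [x, y, z, w].
In Python, from cell import r gives the robot as it stands.
- The arm moves only by the tool drive_tool, never from a script. Its argument "series" is a list that holds one entry, the list of rows, each a list of 5 numbers: the shift along the tool's x, y, z in m, then the turn about the tool's z in degrees, then the opening, from 0 (shut) to 1 (fully open). A call has exactly 8 rows; each row is the pose to reach, as a shift and turn from the pose commanded when the call began, along the tool's axes at that moment; what a row does not reach only later rows make up. A row lasts 1/12 s, in which the tool goes at most 41.7 mm and 7.16 degrees, less where a joint would pass 70% of its speed; a pose out of reach is approached as far as the arm can. A call with a gripper value outside its range is refused whole. The fingers move at their own pace and stop on an object; the grip force is fixed at half the most. Time passes only in rows, so rows that repeat a pose let the fingers close, or fill a call up. It gives the time, the measured TCP pose, the force, the opening and the grip force at its end, in the units of the state.
- r.get_obs(): the state, without advancing time (a new reading comes with each control period).
- r.capture(name): name is "side" or "top"; returns the picture (384x512x3 uint8, blue, green, red); there is no depth.
- r.camera_info(name): a dict with "camera_matrix" (3x3 intrinsics, pixels), "position" and "rotation" of the camera in the world. Camera axes: x right, y up, looking along -z (the intrinsics and any distortion apply to the point x, -y, -z); pixel columns grow to the right and rows downward; lengths in m; the calibration is good to about 2 mm. A picture is of the moment at which its call begins. camera_info takes no time and is no camera call.
- r.sign_off(): hands the job in; it is judged then, once.
Trained networks look in the newest picture that a camera, given by its name, has taken for a name from the list of things; names that differ only in an ending like _2 or _b are one class to them, and where a whole thing is asked for, a point or a joint stands for the part that bears it (a point fixed in the world has none). Each returns a list of dicts, best first, with "score" (0 to 1); they miss things now and then, are a little off and sometimes report something else, mostly with a low value. They report only what shows in the picture. A call takes as long as a camera call.
- r.find_in(camera, name): "position" ([column, row] in pixels, amid what is visible of it).
- r.trace(camera, name): "region" (384x512 bool, what is visible of it) and "position" ([column, row] in pixels, amid what is visible of it).
- r.spot_point(camera, name): "position" ([column, row] in pixels: a listed point, or the origin of a listed thing).
The state is a dict: "clock": time; "joint_pos": joint angles; "joint_velocities": joint speeds; "effort": joint torques, N m; "tool_pos": TCP position; "tcp_rot": TCP orientation; "ft_force": force on the tool from outside, world axes, zero at the start; "ft_torque": the same for the moment, N m; "width": finger opening in m; "grasp_force": force on a finger pad.
Only numpy, scipy, OpenCV 4.12 (cv2) and the standard library are available. Lean on these libraries where they do the work, as an engineer would, in place of code of your own. Each camera call takes 0.05 s, during which the arm holds its last target. There are 200 camera calls.

## Working session

There is one attempt and no reset: what is moved stays moved. The work goes in short steps, Python scripts to look and compute and a tool call to move; the robot and the scene stay as the last step left them, time stands still between calls to the robot, and variables do not carry over. Pictures are saved under pics/ and viewed, at most 10 in all, crops included, and the job is handed in when it is done.

Besides the shell and the picture viewer there is one more tool, called after "Call:" as name([rows], argument=value, ...), one row to a line, values as JSON. drive_tool: Moves the arm, as the interface text tells. Its arguments: {"type":"object","properties":{"series":{"type":"array"}},"required":["series"]}

```bash
mkdir -p pics; cat > h.py <<'E'
import numpy as np, cv2
from cell import r
def ray(cam,px):
    i=r.camera_info(cam);K=np.array(i["camera_matrix"],float);R=np.array(i["rotation"],float)
    d=np.linalg.inv(K)@np.array([px[0],px[1],1.]);d=R@np.array([d[0],-d[1],-d[2]])
    return np.array(i["position"],float),d/np.linalg.norm(d)
def atz(cam,px,z):
    o,d=ray(cam,px);return o+d*(z-o[2])/d[2]
def tri(p1,p2):
    A=np.zeros((3,3));b=np.zeros(3)
    L=[ray("top",p1),ray("side",p2)]
    for o,d in L:
        M=np.eye(3)-np.outer(d,d);A+=M;b+=M@o
    x=np.linalg.solve(A,b)
    return x,[np.linalg.norm((np.eye(3)-np.outer(d,d))@(x-o)) for o,d in L]
E
python3 - <<'E'
from h import *
for c in("top","side"): cv2.imwrite(f"pics/{c}0.png",r.capture(c)); print({k:np.round(v,3).tolist() for k,v in r.camera_info(c).items() if k!='name'})
P={}
for n in ["press_pad","mirror_centre","rider_top","rider_nib","index_nib","scale_top","pointer_tip","mount","gauge_block_3","housing_18"]:
    q=[r.spot_point(c,n)[:1] for c in("top","side")]
    print(n,[(np.round(a[0]["position"],1).tolist(),round(a[0]["score"],2)) if a else None for a in q],end=' ')
    if all(q):
        x,e=tri(q[0][0]["position"],q[1][0]["position"]);print(np.round(x,4),np.round(e,4))
    else: print()
o=r.get_obs();print(o["clock"],o["tool_pos"],o["tcp_rot"],o["width"],r.hold_point_z)
E
```

```text
{'camera_matrix': [[382.542, 0.0, 258.519], [0.0, 382.542, 199.363], [0.0, 0.0, 1.0]], 'position': [0.466, -0.024, 0.926], 'rotation': [-0.03, 0.054, 0.707, -0.704]}
{'camera_matrix': [[453.99, 0.0, 256.901], [0.0, 453.99, 187.839], [0.0, 0.0, 1.0]], 'position': [0.469, 0.724, 0.44], 'rotation': [-0.022, 0.546, 0.837, -0.041]}
press_pad [([270.3, 213.9], 0.97), ([253.1, 201.6], 0.66)] Traceback (most recent call last):
  File "<stdin>", line 8, in <module>
  File "h.py", line 11, in tri
    L=[ray("top",p1),ray("side",p2)]
       ~~~^^^^^^^^^^
  File "h.py", line 5, in ray
    d=np.linalg.inv(K)@np.array([px[0],px[1],1.]);d=R@np.array([d[0],-d[1],-d[2]])
                                                    ~^~~~~~~~~~~~~~~~~~~~~~~~~~~~~
ValueError: matmul: Input operand 1 has a mismatch in its core dimension 0, with gufunc signature (n?,k),(k,m?)->(n?,m?) (size 3 is different from 4)
```

```bash
sed -i 's/R=np.array(i\["rotation"\],float)/R=Rotation.from_quat(i["rotation"]).as_matrix()/; 1a from scipy.spatial.transform import Rotation' h.py
python3 - <<'E'
from h import *
for c in("top","side"): r.capture(c)
for n in ["press_pad","mirror_centre","rider_top","rider_nib","index_nib","scale_top","pointer_tip","mount","gauge_block_3","housing_18"]:
    q=[r.spot_point(c,n)[:1] for c in("top","side")]
    print(n,[(np.round(a[0]["position"],1).tolist(),round(a[0]["score"],2)) if a else None for a in q],end=' ')
    if all(q):
        x,e=tri(q[0][0]["position"],q[1][0]["position"]);print(np.round(x,4),np.round(e,4))
    else: print()
o=r.get_obs();print(o["clock"],o["tool_pos"],o["tcp_rot"],o["width"],r.hold_point_z)
E
```

```text
press_pad [([270.7, 212.5], 0.78), ([256.4, 203.8], 0.86)] [ 0.5402 -0.0824  0.0494] [0.0003 0.0003]
mirror_centre [([245.8, 209.4], 0.67), ([247.5, 214.3], 0.69)] [ 0.5494 -0.025   0.0545] [0.0025 0.0025]
rider_top [([191.9, 188.8], 0.65), ([216.6, 219.3], 0.72)] [0.588  0.0913 0.1028] [0.0005 0.0005]
rider_nib [([178.9, 187.0], 0.7), ([205.9, 233.7], 0.69)] [0.5966 0.1215 0.0926] [0.0035 0.0035]
index_nib [([183.6, 181.1], 0.58), ([202.0, 244.0], 0.63)] [0.6093 0.1146 0.0701] [0.0006 0.0006]
scale_top [([181.7, 182.2], 0.84), ([204.7, 220.6], 0.82)] [0.602  0.1123 0.1106] [0.0012 0.0012]
pointer_tip [([243.8, 157.9], 0.69), ([216.7, 253.4], 0.62)] [ 0.6478 -0.0222 -0.0252] [0.0366 0.0366]
mount [([249.3, 208.9], 0.7), ([243.7, 234.8], 0.75)] [ 0.5564 -0.0334  0.0055] [0.0038 0.0038]
gauge_block_3 [([173.8, 217.1], 0.66), ([248.3, 299.1], 0.58)] [ 0.5328  0.1488 -0.0042] [0.0015 0.0015]
housing_18 [([303.0, 213.5], 0.62), ([261.8, 209.2], 0.75)] [ 0.5388 -0.165  -0.003 ] [0.0029 0.0029]
1.3 [ 0.19607146 -0.48698069  0.23131146] [ 9.81743564e-01  1.90209292e-01 -1.32848662e-05 -1.13744118e-05] 0.08525008645894067 0.0187
```

View pics/top0.png

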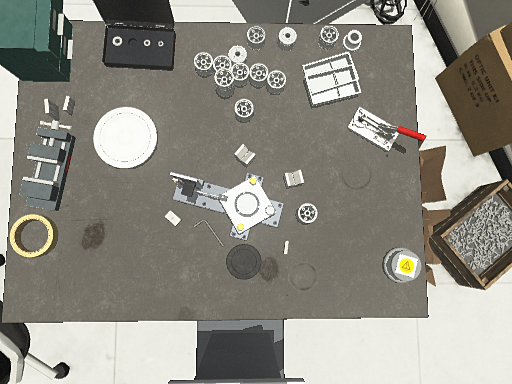

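View pics/side0.png

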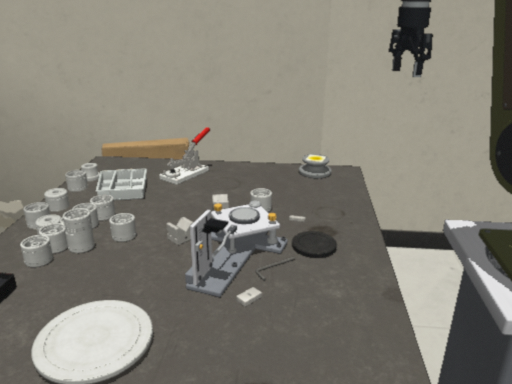

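The top view shows the mount around (245,205), with the scale plate on the left at about (185,183) and the housing on the right at (308,213). The side view shows the ledge at (216,222) and the index on the scale plate near (200,244). Next I'll fit the mount pose.

```bash
cat > fit.py <<'E'
from h import *
from scipy.optimize import least_squares
def proj(cam,p):
    i=r.camera_info(cam);K=np.array(i["camera_matrix"],float);R=Rotation.from_quat(i["rotation"]).as_matrix()
    c=R.T@(np.asarray(p)-i["position"]);q=K@np.array([c[0],-c[1],-c[2]]);return q[:2]/q[2]
def W(p,m):
    c,s=np.cos(p[2]),np.sin(p[2]);return np.array([p[0]+c*m[0]-s*m[1],p[1]+s*m[0]+c*m[1],m[2]])
E
python3 - <<'E'
from fit import *
D=[]
for k in range(3):
  for c in("top","side"):
    r.capture(c)
    for n in ["press_pad","mirror_centre","rider_top","scale_top","mount","index_nib","rider_nib"]:
        a=r.spot_point(c,n)
        if a and a[0]["score"]>.5: D.append((c,n,a[0]["position"]))
# p: x,y,yaw,h_rider,y_scale, nib y, nib z idx, nib z rider, nib x
def M(p):
    return {"press_pad":(0,-.055,.0565),"mirror_centre":(0,0,.058),"rider_top":(-.007,.130,.0635+p[3]),"scale_top":(.012,p[4],.116),"mount":(0,0,0),"index_nib":(p[8],p[5]+.001,p[6]),"rider_nib":(p[8],p[5],p[7])}
def res(p):
    m=M(p);return np.concatenate([proj(c,W(p,m[n]))-u for c,n,u in D])
s=least_squares(res,[.555,-.03,-.3,.035,.147,.147,.07,.09,.008],loss="soft_l1",f_scale=1.5)
print(np.round(s.x,4),s.cost)
e=res(s.x).reshape(-1,2)
for (c,n,_),v in sorted(zip(D,e),key=lambda t:t[0][:2]):print(c,n,np.round(v,1))
for m in((-.011,.130,.1),(0,-.058,.0565)):print(np.round(W(s.x,m),4))
I=cv2.resize(r.capture("side")[170:310,160:310],None,fx=4,fy=4,interpolation=cv2.INTER_CUBIC);cv2.imwrite("pics/s1.png",I)
E
```

```text
Traceback (most recent call last):
  File "fit.py", line 4, in proj
    i=r.camera_info(cam);K=np.array(i["camera_matrix"],float);R=Rotation.from_quat(i["rotation"]).as_matrix()
ValueError: time passes only in moves, steps and waits
```

```bash
sed -i 's/r.camera_info(cam)/CI[cam]/' fit.py h.py; sed -i '3a CI={c:r.camera_info(c) for c in("top","side")}' h.py
cat > run.py <<'E'
from fit import *
D=[]
for k in range(2):
  for c in("top","side"):
    r.capture(c)
    for n in ["press_pad","mirror_centre","rider_top","scale_top","mount","index_nib","rider_nib"]:
        a=r.spot_point(c,n)
        if a and a[0]["score"]>.5: D.append((c,n,a[0]["position"]))
def M(p):
    return {"press_pad":(0,-.055,.0565),"mirror_centre":(0,0,.058),"rider_top":(-.007,.130,.0635+p[3]),"scale_top":(.012,p[4],.116),"mount":(0,0,0),"index_nib":(p[8],p[5]+.001,p[6]),"rider_nib":(p[8],p[5],p[7])}
def res(p):
    m=M(p);return np.concatenate([proj(c,W(p,m[n]))-u for c,n,u in D])
s=least_squares(res,[.555,-.03,-.3,.035,.147,.147,.07,.09,.008],loss="soft_l1",f_scale=1.5)
print(np.round(s.x,4),s.cost)
e=res(s.x).reshape(-1,2)
for (c,n,_),v in sorted(zip(D,e),key=lambda t:t[0][:2]):print(c,n,np.round(v,1))
for m in((-.011,.130,.1),(0,-.058,.0565)):print(np.round(W(s.x,m),4))
I=cv2.resize(r.capture("side")[170:310,160:310],None,fx=4,fy=4,interpolation=cv2.INTER_CUBIC);cv2.imwrite("pics/s1.png",I)
print(r.get_obs()["clock"])
E
python3 run.py
```

```text
[ 0.5576 -0.0263 -0.2455  0.0456  0.1471  0.1517  0.0774  0.0915  0.0102] 229.65795093027452
side index_nib [ 1.  -0.2]
side mirror_centre [ 1.3 -0.9]
side mirror_centre [-0.1 -0.3]
side mount [ 3.2 -2.4]
side mount [2.9 4.3]
side press_pad [ 0.7 -0.7]
side rider_nib [ 2.8 -1.9]
side rider_nib [-16.5  12.6]
side rider_top [ 1.8 -0.1]
side rider_top [-1.9  0.2]
side scale_top [-1.5 -2.5]
side scale_top [0.8 0.3]
top index_nib [1.  0.4]
top index_nib [-2.2  2.7]
top mirror_centre [ 0.4 -2.2]
top mirror_centre [ 2.3 -1.4]
top mount [ 0.1 -1.4]
top mount [-1.4 -5.2]
top press_pad [1.2 0.4]
top press_pad [-0.9 -0.8]
top rider_nib [-0.6 -3. ]
top rider_nib [ 1.1 -2.5]
top rider_top [-57.7  33. ]
top rider_top [-3.3  2.6]
top scale_top [-0.8 -3.6]
top scale_top [ 1.1 -1.1]
[0.5786 0.1025 0.1   ]
[ 0.5435 -0.0826  0.0565]
5.35
```

View pics/s1.png

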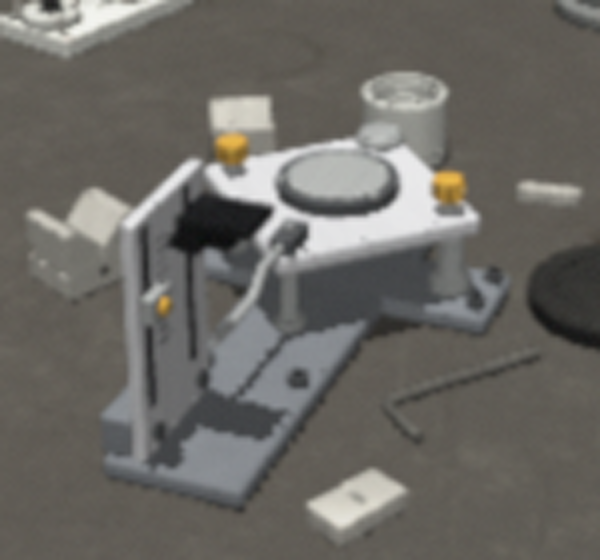

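The side crop shows the ledge top centred near full-image (214,224), the pad at (255,203), the mirror at (245,215), and the brass screws at (218,206) and (272,215). The index screw is at (201,246). I'll redo the fit with brass colour blobs, which are more precise.

```bash
cat > run2.py <<'E'
from fit import *
T=cv2.imread("pics/top0.png");S=cv2.imread("pics/side0.png")
B={}
for n,I,(a,b,c,d) in(("top",T,(150,260,160,300)),("side",S,(180,270,180,290))):
    h=cv2.cvtColor(I,cv2.COLOR_BGR2HSV);m=cv2.inRange(h,(12,120,100),(35,255,255));k=np.zeros_like(m);k[a:b,c:d]=m[a:b,c:d]
    _,_,st,ce=cv2.connectedComponentsWithStats(k)
    for s,q in zip(st[1:],ce[1:]):
        if s[4]>=3: print(n,s.tolist(),np.round(q,1))
cv2.imwrite("pics/t1.png",cv2.resize(T[150:245,160:310],None,fx=5,fy=5,interpolation=cv2.INTER_CUBIC))
E
python3 run2.py
```

```text
top [250, 178, 6, 6, 24] [252.5 180.6]
top [174, 181, 3, 2, 5] [174.8 181.6]
top [238, 224, 6, 6, 22] [240.4 226.2]
side [214, 204, 8, 7, 48] [217.5 206.8]
side [269, 213, 7, 8, 50] [272.  216.2]
side [200, 244, 3, 5, 10] [200.8 245.9]
```

```bash
sleep 0
```

```text
(no output)
```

View pics/t1.png

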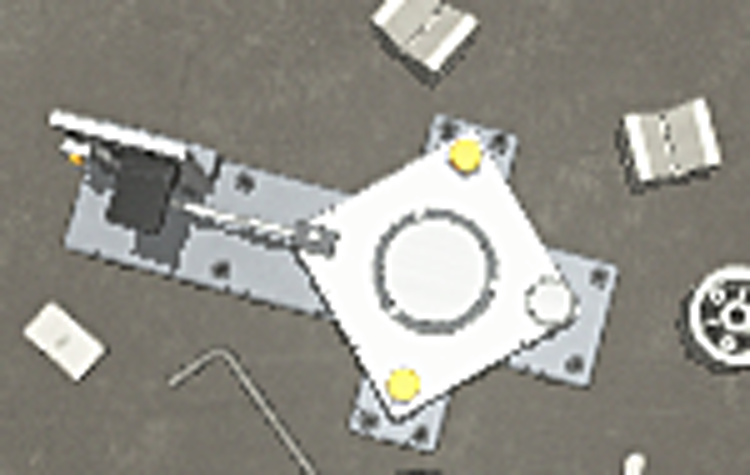

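The top crop shows the pad at (270,210), the mirror at (247,204), the ledge at (188,188) and the scale face edge at (184,178). I'll fit using these together with the brass blobs.

```bash
cat > run3.py <<'E'
from fit import *
D=[("top","m",(247,203.6)),("top","p",(269.6,209.6)),("top","r",(188.2,188)),("top","s",(183.6,177.6)),("top","b+",(252.5,180.6)),("top","b-",(240.4,226.2)),("top","i",(174.8,181.6)),
("side","m",(244.7,214.7)),("side","p",(254.7,203.0)),("side","r",(214.2,224.3)),("side","s",(201.7,217.7)),("side","b+",(217.5,206.8)),("side","b-",(272,216.2)),("side","i",(200.8,245.9))]
def M(p): return {"m":(0,0,.058),"p":(0,-.055,.0565),"r":(-.007,.13,.0635+p[3]),"s":(.012,p[4],.116),"b+":(p[5],0,.062),"b-":(-p[5],0,.062),"i":(.003,p[6],p[7])}
def res(p):
    m=M(p);return np.concatenate([proj(c,W(p,m[n]))-u-(p[8:10] if c=="side" else p[10:12]) for c,n,u in D]+[p[8:12]/1.5])
s=least_squares(res,[.555,-.03,-.3,.035,.147,.055,.16,.07,0,0,0,0],loss="soft_l1",f_scale=1.)
print(np.round(s.x,4))
for d,v in zip(D,res(s.x)[:-4].reshape(-1,2)):print(d[:2],np.round(v,1))
o=r.get_obs();R=Rotation.from_quat(o["tcp_rot"]).as_matrix()
for m in((-.011,.130,.145),(0,-.058,.0565)):
    w=W(s.x,m);print(np.round(w,4),"tool",np.round(R.T@(w-o["tool_pos"]),4))
print("turn",21.93-np.degrees(s.x[2]),o["clock"])
np.save("pose.npy",s.x)
E
python3 run3.py
```

```text
[ 0.5593 -0.0254 -0.2742  0.0383  0.1425  0.0543  0.1659  0.0802 -0.4747
 -1.3102 -0.6509  0.3458]
('top', 'm') [-0.4 -0.1]
('top', 'p') [0.2 0.3]
('top', 'r') [-0.4  0.4]
('top', 's') [ 0.1 -0.2]
('top', 'b+') [ 0.4 -0.1]
('top', 'b-') [-0.3  0.2]
('top', 'i') [ 0.2 -0.4]
('side', 'm') [-0.7 -1. ]
('side', 'p') [ 0.  -0.3]
('side', 'r') [ 2.2 -0. ]
('side', 's') [-0.2 -0.1]
('side', 'b+') [0.1 0.2]
('side', 'b-') [-0.4  0.6]
('side', 'i') [-0.1  0. ]
[0.5839 0.1027 0.145 ] tool [ 0.58   -0.4022  0.0863]
[ 0.5436 -0.0812  0.0565] tool [ 0.4739 -0.2466  0.1748]
turn 37.638268556004746 5.35
```

Call:
drive_tool([
  [[0.03,-0.021,0,5,0],[0.06,-0.042,0,10,0],[0.09,-0.063,0,15,0],[0.12,-0.084,0,20,0],[0.15,-0.105,0,25,0],[0.18,-0.126,0,30,0],[0.21,-0.147,0,35,0],[0.24,-0.167,0,37.6,0]],
])

```text
clock: 6.02
tool_pos: [0.3569, -0.2408, 0.2315]
tcp_rot: [0.99, -0.138, 0.0, 0.0]
ft_force: [0.6, -0.5, 0.6]
width: -0.0002
grasp_force: 0.0
```

Call:
drive_tool([
  [[0.012,-0.038,0,0,0],[0.024,-0.076,0,0,0],[0.036,-0.114,0,0,0],[0.048,-0.152,0,0,0],[0.06,-0.19,0,0,0],[0.072,-0.228,0,0,0],[0.084,-0.266,0,0,0],[0.096,-0.304,0,0,0]],
])

```text
clock: 6.68
tool_pos: [0.4854, -0.0986, 0.2312]
tcp_rot: [0.994, -0.11, 0.001, -0.016]
ft_force: [-0.2, 0.6, -0.2]
width: -0.0
grasp_force: 0.0
```

Call:
drive_tool([
  [[0.01,-0.03,0,0,0],[0.02,-0.06,0.01,0,0],[0.03,-0.09,0.04,0,0],[0.03,-0.09,0.075,0,0],[0.03,-0.09,0.1,0,0],[0.03,-0.09,0.106,0,0],[0.03,-0.09,0.106,0,0],[0.03,-0.09,0.106,0,0]],
])

```text
clock: 7.35
tool_pos: [0.5247, -0.0641, 0.1269]
tcp_rot: [0.996, -0.081, -0.0, -0.034]
ft_force: [-0.6, -0.4, -0.2]
width: 0.0
grasp_force: 0.0
```

```bash
python3 - <<'E'
from fit import *
o=r.get_obs();print(o["tool_pos"],o["tcp_rot"],o["ft_force"],o["clock"])
p=np.load("pose.npy");a,b=r.capture("top"),r.capture("side")
A=cv2.resize(a[150:230,150:220],(525,600),interpolation=cv2.INTER_CUBIC);B=cv2.resize(b[190:270,180:216],(270,600),interpolation=cv2.INTER_CUBIC)
B=cv2.resize(b[150:270,190:245],(275,600),interpolation=cv2.INTER_CUBIC)
cv2.imwrite("pics/c2.png",np.hstack([A,B]))
E
```

```text
[ 0.52474927 -0.06407354  0.12690953] [ 9.96187068e-01 -8.05217078e-02 -1.75810617e-04 -3.35790077e-02] [-0.59957956 -0.39032535 -0.1628786 ] 7.35
```

View pics/c2.png

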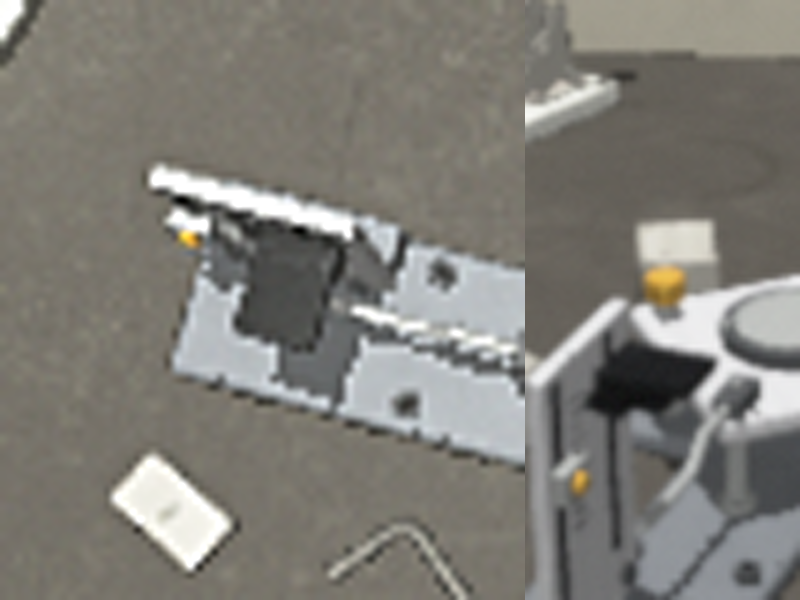

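The picture shows the scene untouched, but the gripper isn't in the frame yet: the arm stopped short and tilted. I'll check the joints.

```bash
python3 - <<'E'
from h import *
o=r.get_obs();print(np.round(o["joint_pos"],3),np.round(o["joint_velocities"],3),o["clock"]);print(np.round(Rotation.from_quat(o["tcp_rot"]).as_matrix(),3))
E
```

```text
[-0.162  0.335 -0.313  0.925  0.067  3.141] [ 0.001 -0.02   0.023  0.008 -0.006 -0.002] 7.45
[[ 0.987 -0.16   0.009]
 [-0.16  -0.985  0.066]
 [-0.002 -0.067 -0.998]]
```

Joint 6 is at its range limit. I'll rise and turn back by 90°, which lines tool x up with the mount's y. That works just as well for both pushes.

Call:
drive_tool([
  [[0,0,-0.03,0,0],[0,0,-0.06,-7,0],[0,0,-0.06,-14,0],[0,0,-0.06,-21,0],[0,0,-0.06,-28,0],[0,0,-0.06,-35,0],[0,0,-0.06,-42,0],[0,0,-0.06,-49,0]],
])

```text
clock: 8.12
tool_pos: [0.5266, -0.0682, 0.1907]
tcp_rot: [0.939, 0.343, 0.017, -0.029]
ft_force: [0.6, -0.2, 0.4]
width: -0.0001
grasp_force: 0.0
```

```bash
python3 - <<'E'
from h import *
o=r.get_obs();print(np.round(o["tool_pos"],4),np.round(o["joint_pos"],3),np.round(o["joint_velocities"],3),o["clock"]);print(np.round(Rotation.from_quat(o["tcp_rot"]).as_matrix(),3))
E
```

```text
[ 0.5266 -0.0682  0.1907] [-0.169  0.289 -0.207  1.073  0.067  2.272] [ 0.000e+00  0.000e+00 -0.000e+00  1.000e-03 -1.000e-03 -1.451e+00] 8.1167
[[ 0.764  0.645  0.012]
 [ 0.643 -0.763  0.065]
 [ 0.052 -0.042 -0.998]]
```

Call:
drive_tool([
  [[0.025,-0.0155,0.002,-6,0],[0.05,-0.031,0.004,-12,0],[0.075,-0.0465,0.006,-18,0],[0.1,-0.062,0.008,-24,0],[0.125,-0.0775,0.0095,-30,0],[0.15,-0.093,0.0115,-34.3,0],[0.15,-0.093,0.045,-34.3,0],[0.15,-0.093,0.077,-34.3,0]],
])

```text
clock: 8.78
tool_pos: [0.5861, 0.1067, 0.1268]
tcp_rot: [0.797, 0.603, 0.028, -0.021]
ft_force: [-0.4, -0.4, -0.8]
width: -0.0001
grasp_force: 0.0
```

```bash
cat > st.py <<'E'
from fit import *
def st():
    p=np.load("pose.npy");o=r.get_obs();R=Rotation.from_quat(o["tcp_rot"]).as_matrix()
    t=o["tool_pos"];c,s=np.cos(p[2]),np.sin(p[2]);d=t-np.array([p[0],p[1],0])
    print("tcp",np.round(t,4),"mount",np.round([c*d[0]+s*d[1],-s*d[0]+c*d[1],d[2]],4),"F",np.round(o["ft_force"],1),o["clock"]);print(np.round(R,3),np.round(o["joint_pos"],2))
    return p,o,R
def to(p,o,R,*ms):
    for m in ms: print(m,"->tool",np.round(R.T@(W(p,m)-o["tool_pos"]),4))
def pic(f,box=(180,275,165,270)):
    b=r.capture("side")[box[0]:box[1],box[2]:box[3]];cv2.imwrite(f"pics/{f}.png",cv2.resize(b,None,fx=6,fy=6,interpolation=cv2.INTER_CUBIC))
E
python3 - <<'E'
from st import *
a=st();to(*a,(-.013,.131,.105),(-.013,.131,.0635));a=r.capture("top");b=r.capture("side")
A=cv2.resize(a[150:230,150:220],(525,600),interpolation=cv2.INTER_CUBIC)
B=cv2.resize(b[150:270,190:245],(275,600),interpolation=cv2.INTER_CUBIC)
cv2.imwrite("pics/c3.png",np.hstack([A,B]))
E
```

```text
tcp [0.5861 0.1067 0.1268] mount [-0.01    0.1344  0.1268] F [-0.4 -0.4 -0.8] 8.7833
[[ 0.27   0.963  0.019]
 [ 0.96  -0.271  0.068]
 [ 0.07  -0.    -0.998]] [ 0.15  0.42 -0.18  0.94  0.06  1.99]
(-0.013, 0.131, 0.105) ->tool [-0.0049 -0.003   0.0215]
(-0.013, 0.131, 0.0635) ->tool [-0.0078 -0.003   0.0629]
```

View pics/c3.png

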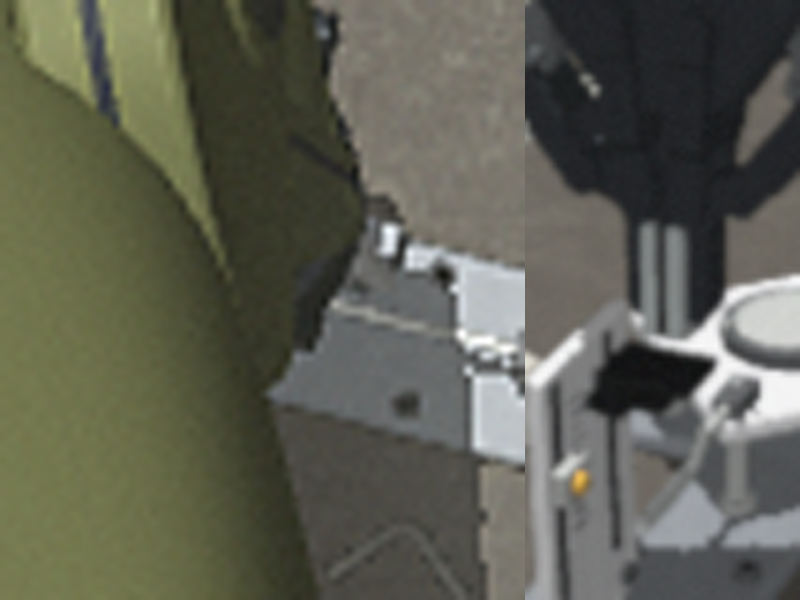

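The side panel shows the fingers above the ledge, with their bottom end near full-image (217,217). I'll compare that with the projected TCP.

```bash
python3 - <<'E'
from st import *
p,o,R=st();print(proj("side",o["tool_pos"])-p[8:10]); to(p,o,R,(-.013,.131,.105),(-.013,.131,.063))
for s in(-.011,.011):print(proj("side",o["tool_pos"]+R[:,0]*s)-p[8:10])
E
```

```text
tcp [0.5786 0.1046 0.1203] mount [-0.0166  0.1303  0.1203] F [ 0.2 -0.3 -0.7] 8.8833
[[ 0.273  0.962  0.001]
 [ 0.96  -0.272  0.065]
 [ 0.063 -0.016 -0.998]] [ 0.14  0.42 -0.19  0.94  0.06  1.99]
[221.60668561 214.93559712]
(-0.013, 0.131, 0.105) ->tool [-0.0003  0.0039  0.0152]
(-0.013, 0.131, 0.063) ->tool [-0.0029  0.0046  0.0571]
[224.60652613 212.37938941]
[218.52317834 217.56309849]
```

Call:
drive_tool([
  [[0,0.003,0.004,0,0],[-0.0005,0.003,0.012,0,0],[-0.001,0.003,0.02,0,0],[-0.0015,0.003,0.029,0,0],[-0.002,0.003,0.038,0,0],[-0.0025,0.003,0.046,0,0],[-0.003,0.003,0.052,0,0],[-0.003,0.003,0.055,0,0]],
])

```text
clock: 9.55
tool_pos: [0.5854, 0.1041, 0.074]
tcp_rot: [0.798, 0.602, 0.025, -0.022]
ft_force: [-19.0, -5.7, 56.3]
width: 0.0
grasp_force: 28.3
```

Call:
drive_tool([
  [[0,0,0,0,0],[0,0,0,0,0],[0,0,0.0005,0,0],[0,0,0.001,0,0],[0,0,0.001,0,0],[0,0,0.001,0,0],[0,0,0.001,0,0],[0,0,0.001,0,0]],
])

```text
clock: 10.22
tool_pos: [0.5854, 0.1041, 0.0742]
tcp_rot: [0.798, 0.602, 0.026, -0.022]
ft_force: [-15.1, -3.2, 40.0]
width: 0.0001
grasp_force: 20.8
```

```bash
python3 - <<'E'
from st import *
st();pic("d1")
E
```

```text
tcp [0.5854 0.1041 0.0742] mount [-0.0099  0.1317  0.0742] F [-15.1  -3.2  40. ] 10.2167
[[ 0.274  0.962  0.015]
 [ 0.959 -0.274  0.066]
 [ 0.068 -0.004 -0.998]] [ 0.14  0.47 -0.26  0.82  0.06  1.99]
```

View pics/d1.png

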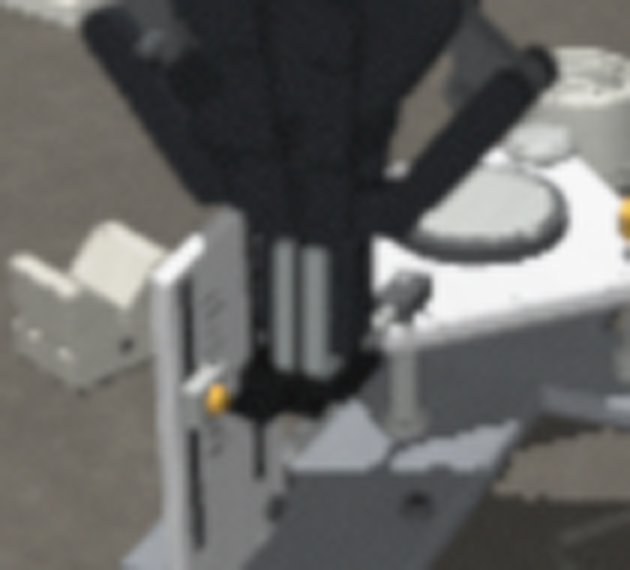

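The fingers have pushed the rider partway, to about 10 mm above home. The gripper's linkage is now resting on the scale plate's top edge, near crop (225,210). I'll back up and turn a further 90° so the linkage spreads along the plate face instead.

Call:
drive_tool([
  [[0,0.003,-0.02,0,0],[0,0.003,-0.05,0,0],[0,0.003,-0.065,-6,0],[0,0.003,-0.065,-13,0],[0,0.003,-0.065,-20,0],[0,0.003,-0.065,-27,0],[0,0.003,-0.065,-34,0],[0,0.003,-0.065,-41,0]],
])

```text
clock: 10.93
tool_pos: [0.586, 0.0993, 0.1316]
tcp_rot: [0.534, 0.845, 0.03, -0.014]
ft_force: [-0.1, 0.6, -0.2]
width: 0.0001
grasp_force: 0.0
```

Call:
drive_tool([
  [[0,0,0,-7,0],[0,0,0,-14,0],[0,0,0,-21,0],[0,0,0,-28,0],[0,0,0,-35,0],[0,0,0,-42,0],[0,0,0,-49,0],[0,0,0,-49,0]],
])

```text
clock: 11.6
tool_pos: [0.5861, 0.0993, 0.1315]
tcp_rot: [0.137, 0.99, 0.033, -0.001]
ft_force: [0.2, -0.8, -0.7]
width: -0.0001
grasp_force: 0.0
```

```bash
python3 - <<'E'
from st import *
r.capture("side");r.capture("side");a=st();to(*a,(-.011,.131,.08),(-.011,.131,.0645))
E
```

```text
tcp [0.5862 0.0993 0.1317] mount [-0.0079  0.1273  0.1317] F [ 0.2 -0.4  0.4] 11.7
[[-0.961  0.276  0.008]
 [ 0.276  0.959  0.066]
 [ 0.011  0.066 -0.998]] [ 0.13  0.42 -0.17  0.97  0.06  0.41]
(-0.011, 0.131, 0.08) ->tool [0.0026 0.0003 0.0519]
(-0.011, 0.131, 0.0645) ->tool [ 0.0024 -0.0007  0.0673]
```

Call:
drive_tool([
  [[0.0025,0.001,0.01,0,0],[0.0025,0.001,0.025,0,0],[0.0025,0.001,0.04,0,0],[0.0025,0.0005,0.05,0,0],[0.0025,0,0.057,0,0],[0.0025,0,0.062,0,0],[0.0025,-0.0005,0.065,0,0],[0.0025,-0.0005,0.0665,0,0]],
])

```text
clock: 12.37
tool_pos: [0.5846, 0.1039, 0.0658]
tcp_rot: [0.138, 0.99, 0.033, -0.0]
ft_force: [-0.4, 0.1, 0.9]
width: 0.0
grasp_force: 0.4
```

Call:
drive_tool([
  [[0,0,0,0,0],[0,0,0,0,0],[0,0,0,0,0],[0,0,0.0005,0,0],[0,0,0.0005,0,0],[0,0,0.001,0,0],[0,0,0.001,0,0],[0,0,0.001,0,0]],
])

```text
clock: 13.03
tool_pos: [0.5849, 0.104, 0.0651]
tcp_rot: [0.138, 0.99, 0.033, 0.0]
ft_force: [0.4, -0.8, 1.3]
width: -0.0001
grasp_force: 0.4
```

```bash
python3 - <<'E'
from st import *
st()
E
```

```text
tcp [0.5849 0.104  0.0651] mount [-0.0104  0.1315  0.0651] F [ 0.4 -0.8  1.3] 13.0333
[[-0.962  0.273  0.009]
 [ 0.273  0.96   0.066]
 [ 0.009  0.066 -0.998]] [ 0.14  0.48 -0.27  0.81  0.06  0.42]
```

Call:
drive_tool([
  [[0,0,0.0005,0,0],[0,0,0.001,0,0],[0,0,0.001,0,0],[0,0,0.0015,0,0],[0,0,0.0015,0,0],[0,0,0.0015,0,0],[0,0,0.0015,0,0],[0,0,0.0015,0,0]],
])

```text
clock: 13.7
tool_pos: [0.5849, 0.104, 0.0638]
tcp_rot: [0.138, 0.99, 0.033, 0.0]
ft_force: [-0.7, -1.3, 3.9]
width: -0.0003
grasp_force: 2.7
```

The rider bottomed out: force rose to 3.9 N at about 0 height. Next I'll lift and cross over to the pad.

Call:
drive_tool([
  [[0,0,-0.03,0,0],[0,0,-0.065,0,0],[-0.002,-0.035,-0.075,0,0],[-0.005,-0.074,-0.078,0,0],[-0.008,-0.113,-0.08,0,0],[-0.01,-0.152,-0.08,0,0],[-0.0103,-0.1885,-0.07,0,0],[-0.0103,-0.1885,-0.04,0,0]],
])

```text
clock: 14.37
tool_pos: [0.544, -0.0885, 0.0932]
tcp_rot: [0.141, 0.989, 0.032, 0.003]
ft_force: [1.4, -0.3, -0.2]
width: -0.0003
grasp_force: 0.0
```

```bash
python3 - <<'E'
from st import *
pic("e1",(185,280,165,270));r.capture("side")
for k in range(3):
  r.capture("side")
  for n in("rider_nib","index_nib","rider_top"):
    a=r.spot_point("side",n);print(n,[(np.round(q["position"],1),round(q["score"],2)) for q in a[:2]])
a=st();to(*a,(0,-.058,.059),(0,-.058,.050))
E
```

```text
rider_nib [(array([203.4, 258. ]), 0.56)]
index_nib [(array([203. , 241.4]), 0.4)]
rider_top [(array([219.2, 241.9]), 0.85)]
rider_nib [(array([204.8, 254.1]), 0.78)]
index_nib [(array([202.8, 240.5]), 0.64), (array([181.2, 237. ]), 0.25)]
rider_top [(array([218.7, 242.4]), 0.75), (array([301.7, 221.4]), 0.41)]
rider_nib [(array([200.6, 256. ]), 0.55)]
index_nib [(array([200.7, 243.9]), 0.38), (array([245.2, 237.4]), 0.22)]
rider_top [(array([219.5, 239.9]), 0.78), (array([279.9, 266.9]), 0.32)]
tcp [ 0.543  -0.0819  0.0912] mount [-0.0004 -0.0588  0.0912] F [ 0.7 -0.3  0.1] 15.0667
[[-0.962  0.273  0.009]
 [ 0.273  0.96   0.066]
 [ 0.009  0.066 -0.998]] [-0.19  0.4  -0.32  0.85  0.07  0.09]
(0, -0.058, 0.059) ->tool [-0.0007 -0.0013  0.0321]
(0, -0.058, 0.05) ->tool [-0.0008 -0.0019  0.0411]
```

View pics/e1.png

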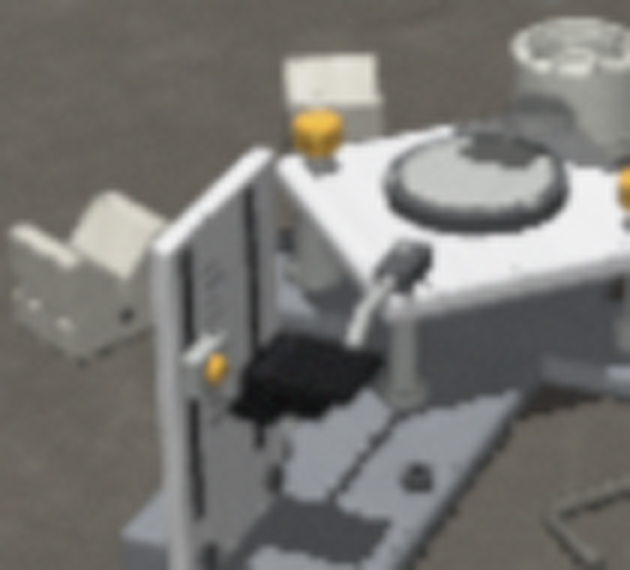

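The rider is home, with its black left tip (the nib) near full-image (204,253), below the index screw at (201,246). I'll estimate the index height.

```bash
cat > idx.py <<'E'
from st import *
p=np.load("pose.npy");P=lambda m:proj("side",W(p,m))-p[8:10]
print("screw",P((.003,p[6],p[7])),"ledge h0",P((-.007,.13,.0635)),"h38",P((-.007,.13,.1018)))
for x in(.005,.0085):
  for n,u in(("rider",(204,252.5)),("rider net",(203,256)),("index net",(202.2,242))):
    s=least_squares(lambda q:P((x,q[0],q[1]))-u,[.15,.06]);print(x,n,np.round(s.x,4))
  print("idx nib if z=screw",P((x,.151,p[7])))
a,b=P((.0085,.15,.06)),P((.0085,.15,.08));print("px/mm",(b-a)/20)
S0=cv2.imread("pics/side0.png");S1=r.capture("side");cv2.imwrite("pics/full1.png",S1)
for S in(S0,S1):
    m=(S.max(2)<28).astype(np.uint8);k=np.zeros_like(m);k[205:265,195:232]=m[205:265,195:232]
    n,_,st_,ce=cv2.connectedComponentsWithStats(k);j=1+st_[1:,4].argmax();print(st_[j],ce[j])
print(r.get_obs()["clock"])
E
python3 idx.py
```

```text
screw [200.68492626 245.92157218] ledge h0 [217.05895019 245.3782432 ] h38 [216.3907441  224.29451137]
0.005 rider [0.1526 0.0604]
0.005 rider net [0.1564 0.0562]
0.005 index net [0.1568 0.0818]
idx nib if z=screw [203.96741378 241.09521414]
0.0085 rider [0.1461 0.0559]
0.0085 rider net [0.15   0.0516]
0.0085 index net [0.1504 0.0775]
idx nib if z=screw [201.96116188 240.67352012]
px/mm [-0.02562822 -0.54959797]
[204 225  18   8  84] [210.97619048 228.41666667]
[205 248  15   7  62] [211.01612903 251.16129032]
15.1167
```

Call:
drive_tool([
  [[-0.0005,-0.0005,0.01,0,0],[-0.0005,-0.001,0.02,0,0],[-0.0005,-0.0015,0.028,0,0],[-0.0005,-0.0015,0.032,0,0],[-0.0005,-0.0015,0.034,0,0],[-0.0005,-0.0015,0.0355,0,0],[-0.0005,-0.0015,0.037,0,0],[-0.0005,-0.0015,0.038,0,0]],
])

```text
clock: 15.78
tool_pos: [0.5415, -0.0822, 0.053]
tcp_rot: [0.138, 0.99, 0.032, -0.001]
ft_force: [-5.6, -2.5, 10.5]
width: -0.0001
grasp_force: 5.2
```

Call:
drive_tool([
  [[0,0,0.0005,0,0],[0,0,0.001,0,0],[0,0,0.0015,0,0],[0,0,0.002,0,0],[0,0,0.0025,0,0],[0,0,0.003,0,0],[0,0,0.0035,0,0],[0,0,0.0035,0,0]],
])

```text
clock: 16.45
tool_pos: [0.5414, -0.0828, 0.05]
tcp_rot: [0.139, 0.99, 0.031, -0.001]
ft_force: [-6.4, -5.0, 11.9]
width: 0.0001
grasp_force: 5.8
```

```bash
cat > chk.py <<'E'
from st import *
import sys
st()
for k in range(3):
  S=r.capture("side")
  for n in("rider_nib","index_nib","rider_top"):
    a=r.spot_point("side",n);print(n,[(np.round(q["position"],1),round(q["score"],2)) for q in a[:1]],end=" ")
  m=(S.max(2)<28).astype(np.uint8);c=np.zeros_like(m);c[205:265,195:232]=m[205:265,195:232]
  n,_,s_,ce=cv2.connectedComponentsWithStats(c);j=1+s_[1:,4].argmax();print(s_[j],ce[j])
cv2.imwrite(f"pics/{sys.argv[1]}.png",cv2.resize(S[215:275,185:245],None,fx=10,fy=10,interpolation=cv2.INTER_CUBIC))
E
python3 chk.py g1
```

```text
tcp [ 0.5414 -0.0828  0.05  ] mount [-0.0017 -0.0601  0.05  ] F [-6.4 -5.  11.9] 16.45
[[-0.962  0.275  0.006]
 [ 0.274  0.96   0.062]
 [ 0.011  0.062 -0.998]] [-0.19  0.44 -0.38  0.76  0.06  0.09]
rider_nib [(array([204.4, 247.8]), 0.72)] index_nib [(array([201.4, 244.3]), 0.57)] rider_top [(array([202.6, 249.8]), 0.74)] [204 241  16   7  67] [211.04477612 243.80597015]
rider_nib [(array([205.7, 251.3]), 0.73)] index_nib [(array([199.5, 240.8]), 0.44)] rider_top [(array([218.4, 235.3]), 0.53)] [205 241  14   7  64] [210.828125 243.75    ]
rider_nib [(array([254.5, 203.7]), 0.22)] index_nib [(array([200.9, 240.4]), 0.39)] rider_top [(array([217.3, 237.7]), 0.8)] [205 241  15   7  67] [211.1641791  243.74626866]
```

View pics/g1.png

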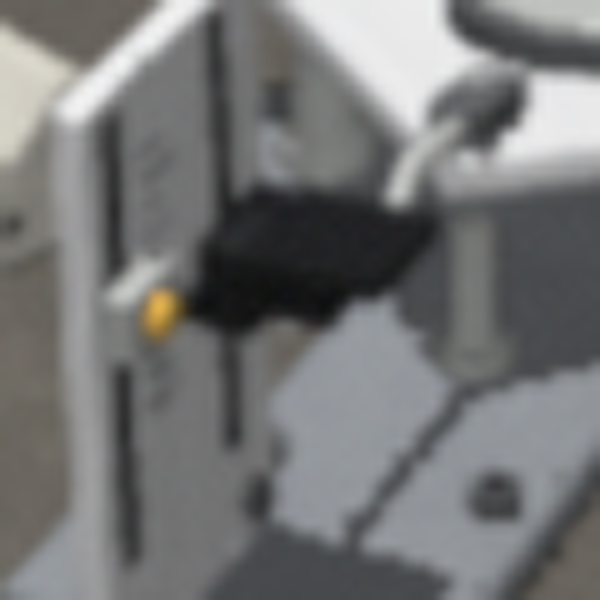

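The crop shows the rider nib (black lower-left tip) near full-image (204,245), still below the index nib at about (202,241). I'll read the pixels numerically to place both tips.

```bash
python3 - <<'E'
from st import *
S0=cv2.imread("pics/side0.png");S1=cv2.imread("pics/full1.png");S2=r.capture("side");cv2.imwrite("pics/full2.png",S2)
for S,a,b in((S0,234,252),(S0,222,236),(S1,244,260),(S2,236,252)):
    print("cols 194..213 rows",a);print("\n".join(f"{y}: "+" ".join(f"{v:3d}" for v in S[y,194:214].max(1)) for y in range(a,b)))
E
```

```text
cols 194..213 rows 234
234: 114  75  49  87 107 107 101 103 107 108 106 103  72  45  76  95 107 135 146 146
235: 115  75  44  88 106 103 100 105 108 108 106 102  74  49  85 104 111 133 147 147
236: 116  79  45  86 107 104 104 102 104 108 108 103  76  51  86 104 109 123 132 137
237: 118  81  46  86 108 107 101  99 104 107 107 103  76  51  86 106 107 110 111 113
238: 118  80  48  86 106 101 100 105 109 107 106 103  77  48  85 106 107 101  97  96
239: 122  83  47  84 109 106 104 108 109 108 108 104  76  45  84 104 107  93  82  84
240: 123  85  50  78 119 126 112 125 120 108 106 103  80  51  85 106 106  97  91  87
241: 125  86  52  84 141 164 158 145 119 104 106 103  80  53  86 105 107 103  97  97
242: 125  90  78 129 171 180 161 129 103 102 107 105  82  56  85 105 107 102  98  97
243: 128 102 134 172 182 165 135 111 100 105 108 106  82  55  84 106 105  97  94  96
244: 127 134 168 186 170 141 173 170 129 108 107 104  83  55  84 105 107  98  95  96
245: 126 127 145 151 129 133 200 196 141 110 107 104  83  53  75  99 105 102  97  96
246: 125 112 118 118 107 137 193 175 121 104 106 104  84 
[... 3731 characters left out ...]
  24  25  24  20  23
244: 135 143 180 198 181 150 184 182 125  69  41  25  22  24  22  20  17  20  19  19
245: 134 135 155 162 141 141 215 209 137  70  30  19  24  23  25  22  18  21  20  23
246: 133 121 127 126 113 149 206 186 121  70  37  25  24  24  25  25  25  37  46  44
247: 134 120 124 122 111 139 172 153 116  98  83  62  42  28  27  30  44  74  89  98
248: 134 123 123 120 108 112 131 126 115 113 108  97  84  54  48  61  84 101 105 109
249: 135 123 124 121 107  95  97 106 112 116 114 112  98  65  67  92 108 108 107 103
250: 136 121 121 118 109  93  92  99 108 116 115 114 100  68  65  98 113 112 106 104
251: 138 118  97  89 102 104  94  93 107 116 115 114 101  67  62  97 113 112 106 107
```

Nib tips: the rider is at row ~245.0 now (home was 252.4) and the index is at ~241. The rider needs about 7 mm more, which is roughly 3 mm more press.

Call:
drive_tool([
  [[0,0,0.0005,0,0],[0,0,0.001,0,0],[0,0,0.0015,0,0],[0,0,0.002,0,0],[0,0,0.0025,0,0],[0,0,0.0028,0,0],[0,0,0.0028,0,0],[0,0,0.0028,0,0]],
])

```text
clock: 17.77
tool_pos: [0.5413, -0.0832, 0.0475]
tcp_rot: [0.139, 0.99, 0.031, -0.001]
ft_force: [-7.0, -7.0, 12.7]
width: -0.0003
grasp_force: 6.8
```

```bash
python3 chk.py g2; python3 - <<'E'
from st import *
S=r.capture("side");print("\n".join(f"{y}: "+" ".join(f"{v:3d}" for v in S[y,196:210].max(1)) for y in range(235,248)))
E
```

```text
tcp [ 0.5413 -0.0832  0.0475] mount [-0.0017 -0.0605  0.0475] F [-7.  -7.  12.7] 17.7667
[[-0.961  0.275  0.006]
 [ 0.275  0.96   0.061]
 [ 0.011  0.06  -0.998]] [-0.19  0.44 -0.38  0.75  0.06  0.09]
rider_nib [(array([201.6, 247.9]), 0.64)] index_nib [(array([201.9, 239.5]), 0.46)] rider_top [(array([218.9, 232.9]), 0.65)] [205 237  16   8  68] [211.30882353 240.55882353]
rider_nib [(array([202.9, 246.7]), 0.58)] index_nib [(array([201. , 240.4]), 0.61)] rider_top [(array([219.2, 232.7]), 0.84)] [205 238  18   7  72] [211.69444444 240.63888889]
rider_nib [(array([202.9, 244.9]), 0.79)] index_nib [(array([201.1, 241.4]), 0.62)] rider_top [(array([218.1, 233.4]), 0.76)] [205 238  17   6  66] [211.66666667 240.51515152]
235:  47  95 115 109 107 112 116 116  99  72  45  36  39  40
236:  50  93 115 112 111 108 111 113  86  46  34  36  37  39
237:  50  93 115 114 110 107 113 112  80  35  29  32  31  30
238:  48  93 114 109 107 113 116 113  79  33  24  25  24  24
239:  51  92 116 114 112 118 116 112  79  37  21  24  23  23
240:  54  85 128 135 122 134 120  86  58  32  23  23  22  19
241:  58  89 153 177 168 156 119  70  35  22  21  22  21  23
242:  85 141 184 193 173 137 102  62  29  21  23  22  19  24
243: 142 182 196 178 145 119  89  61  41  30  27  25  21  19
244: 181 197 183 152 185 183 133 100  84  70  49  32  26  33
245: 156 161 142 140 216 210 149 117 108 101  80  47  48  70
246: 128 127 113 148 206 187 130 110 113 111  90  54  68  97
247: 124 122 109 138 174 154 118 112 114 112  96  64  74 103
```

Call:
drive_tool([
  [[0,0,0.0003,0,0],[0,0,0.0006,0,0],[0,0,0.0007,0,0],[0,0,0.0007,0,0],[0,0,0.0007,0,0],[0,0,0.0007,0,0],[0,0,0.0007,0,0],[0,0,0.0007,0,0]],
])

```text
clock: 19.08
tool_pos: [0.5413, -0.0833, 0.0468]
tcp_rot: [0.139, 0.99, 0.031, -0.001]
ft_force: [-7.4, -6.8, 14.0]
width: -0.0002
grasp_force: 7.2
```

```bash
python3 chk.py g3; python3 - <<'E'
from st import *
S=r.capture("side");print("\n".join(f"{y}: "+" ".join(f"{v:3d}" for v in S[y,196:210].max(1)) for y in range(235,248)))
E
```

```text
tcp [ 0.5413 -0.0833  0.0468] mount [-0.0017 -0.0606  0.0468] F [-7.4 -6.8 14. ] 19.0833
[[-0.961  0.275  0.006]
 [ 0.275  0.96   0.061]
 [ 0.011  0.06  -0.998]] [-0.19  0.44 -0.38  0.75  0.06  0.09]
rider_nib [(array([203. , 244.6]), 0.76)] index_nib [(array([200.6, 243.6]), 0.63)] rider_top [(array([219.2, 227.8]), 0.74)] [205 237  15   7  65] [211.09230769 239.83076923]
rider_nib [(array([204.6, 245.6]), 0.54)] index_nib [(array([202.1, 243.6]), 0.42)] rider_top [(array([218.7, 231.2]), 0.71)] [205 237  15   7  64] [211.265625 239.734375]
rider_nib [(array([204.7, 243.1]), 0.65)] index_nib [(array([252.2, 204.1]), 0.54)] rider_top [] [205 237  16   7  68] [211.14705882 239.80882353]
235:  48  93 115 111 108 113 115 112  85  49  40  39  37  37
236:  48  94 117 113 111 109 112 112  81  39  32  31  29  33
237:  50  94 116 115 108 108 113 112  79  36  26  24  22  26
238:  50  92 116 109 107 112 115 110  76  33  23  23  22  24
239:  50  90 116 114 112 115 105  90  62  31  24  24  22  23
240:  53  85 128 136 120 133 113  68  43  25  25  21  25  22
241:  58  89 152 175 170 155 119  66  31  22  21  23  20  23
242:  82 140 184 193 172 138 102  64  36  25  25  24  20  22
243: 142 183 195 177 146 120 104  95  76  54  39  27  29  34
244: 179 199 181 151 185 184 139 114 104  96  73  47  59  69
245: 156 162 139 141 214 210 150 117 114 111  88  55  73  96
246: 127 126 114 148 206 188 128 112 115 113  91  57  75 103
247: 124 122 108 138 173 153 118 111 115 113  96  65  75 104
```

View pics/g3.png

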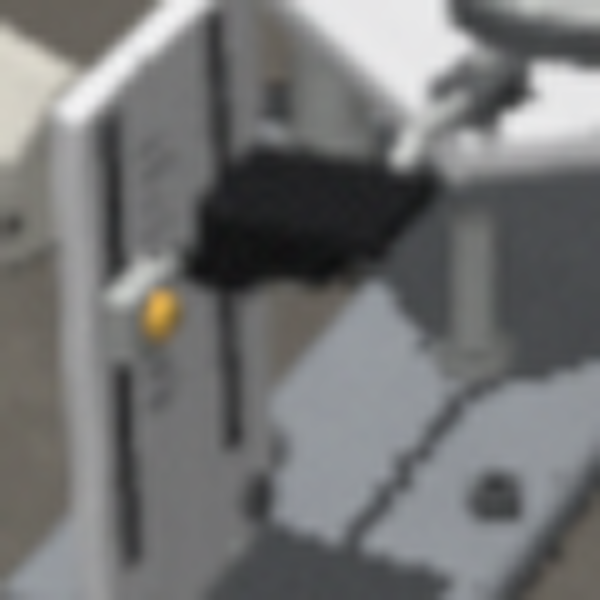

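The crop shows the rider nib tip at about (203,241), directly beside the index nib at about (202,241), so they're level. I'll release straight up.

Call:
drive_tool([
  [[0,0,-0.003,0,0],[0,0,-0.006,0,0],[0,0,-0.009,0,0],[0,0,-0.012,0,0],[0,0,-0.016,0,0],[0,0,-0.03,0,0],[0,0,-0.05,0,0],[0,0,-0.07,0,0]],
])

```text
clock: 20.4
tool_pos: [0.5422, -0.0854, 0.1156]
tcp_rot: [0.138, 0.99, 0.033, -0.001]
ft_force: [0.9, 0.5, 0.1]
width: 0.0002
grasp_force: 0.0
```

```bash
python3 chk.py g4
```

```text
tcp [ 0.5422 -0.0854  0.1156] mount [-0.0003 -0.0624  0.1156] F [0.9 0.5 0.1] 20.4
[[-0.962  0.273  0.007]
 [ 0.273  0.96   0.066]
 [ 0.011  0.066 -0.998]] [-0.2   0.38 -0.28  0.91  0.07  0.08]
rider_nib [(array([200.6, 245.3]), 0.65)] index_nib [(array([203. , 241.6]), 0.62)] rider_top [(array([217.4, 229.2]), 0.71)] [205 236  15   7  69] [211.11594203 239.62318841]
rider_nib [(array([203.8, 245.9]), 0.54)] index_nib [(array([201.5, 241.8]), 0.42)] rider_top [(array([218.6, 229.3]), 0.5)] [205 236  16   8  69] [211.10144928 239.76811594]
rider_nib [(array([204.7, 244.7]), 0.59)] index_nib [(array([200.3, 242.1]), 0.5)] rider_top [(array([218.2, 229.8]), 0.63)] [205 236  15   8  72] [211.40277778 239.76388889]
```

```bash
python3 -c "
from cell import r
print(r.sign_off())"
```

```text
the job is handed in; nothing more can be done
None
```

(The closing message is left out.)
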